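Index the changer and hold out the loaded filter cassette

ROBOT

A 7-joint arm with a two-finger parallel gripper is mounted at the origin on the work surface. World frame = base frame: x ahead of the robot, y to its left, z up, the work surface at z = 0. Lengths are in mm, angles in rad, forces in N, time in s.
With the tool pointing down it reaches from about 400 to 875 mm from the base axis. Payload 19.3 kg.
Tool frame: the origin (TCP) lies midway between the tips of the shut fingers; the grasp point (between the pads) lies 19 mm behind it; z points along the fingers, x is the direction in which the jaws open and shut, and the axes are right-handed (so a half turn about z gives the same grasp; the last joint's range is limited). The gripper opens to 85 mm and grips with 20 to 120 N. Pads are 22 mm wide; open, the fingers measure 114 mm over their backs; the gripper's body (76 mm by 85 mm) begins 54 mm behind the grasp point. The pads swing forward as they close: fully open they stand 13 mm farther back than shut.
Start: joints at [1.122, 0.521, -0.036, 1.599, 0.021, 1.021, -0.113], TCP at [231.101, -580.695, 231.291] pointing down, gripper open.
Joint ranges: [-2.91, 2.91], [-0.3, 2.13], [-1.5, 1.42], [0.17, 2.43], [-1.26, 4.41], [0.16, 1.93], [-2.52, 2.52]. Speed limits (rad/s): [1.89, 1.89, 2.39, 2.39, 3.01, 3.01, 3.01].

INTERFACE

Orientations are given as a unit quaternion [w, x, y, z].
In Python, from cell import read_state, cams, bot, nets gives the robot as it stands.
- The arm moves only by the tool drive_tool, never from a script. Its argument "moves" is a list of rows, each an object with "rot": the turn, a rotation vector about the tool's x, y, z in degrees, a list of three; "slide": the shift along the tool's x, y, z in m, a list of three; "jaw": the opening, from 0 (shut) to 1 (fully open). A call has exactly 10 rows; each row shifts and turns the commanded pose from where the row before left it, along the tool's axes as they then stand; what a row does not reach is not made up. A row lasts 1/8 s, in which the tool goes at most 62.5 mm and 10.7 degrees, less where a joint would pass 70% of its speed; a pose out of reach is approached as far as the arm can. A call is refused whole if a number of a shift passes 0.0625 or a number of a turn 10.7, either way. A call with a gripper value outside its range is refused whole. The fingers move at their own pace and stop on an object; "force" is the grip in N (left out, the last holds). Time passes only in rows, so rows that do not move let the fingers close, or fill a call up. It gives the time, the measured TCP pose, the force and the opening at its end, in the units of the state.
- read_state(): the state, without advancing time (a new reading comes with each control period).
- cams.get_image(name): name is "side" or "top" or "wrist"; returns the picture (384x512x3 uint8, blue, green, red); there is no depth.
- cams.camera_model(name): a dict with "K" (3x3 intrinsics, pixels), "pose" (4x4, takes a point from camera to world coordinates). Camera axes: x right, y down, z forward; pixel columns grow to the right and rows downward; lengths in mm; the calibration is good to about 2 mm. A picture is of the moment at which its call begins: read the wrist's pose just before it. camera_model takes no time and is no camera call; for the wrist camera it gives the pose at the moment of the call.
- bot.hand_in(): hands the job in, once; it reports no verdict.
Trained networks look in the newest picture that a camera, given by its name, has taken for a name from the list of things; names that differ only in an ending like _2 or _b are one class to them, and where a whole thing is asked for, a point or a joint stands for the part that bears it (a point fixed in the world has none). Each returns a list of dicts, best first, with "confidence" (0 to 1); they miss things now and then, are a little off and sometimes report something else, mostly with a low value. They report only what shows in the picture. A call takes as long as a camera call. They do not tell look-alikes from the thing itself.
- nets.look_for(name, camera): "extent" ([left, top, right, bottom] in pixels, round what is visible of it).
- nets.tip_of(name, camera): "centre" ([column, row] in pixels: a listed point, or the origin of a listed thing).
The state is a dict: "clock": time; "qpos": joint angles; "joint_vel": joint speeds; "effort": joint torques, N m; "position": TCP position; "ee_rot": TCP orientation; "force": force on the tool from outside, world axes, zero at the start; "torque": the same for the moment, N m; "opening": finger opening in mm.
Only numpy, scipy, OpenCV 4.12 (cv2) and the standard library are available. Lean on these libraries where they do the work, as an engineer would, in place of code of your own. Each camera call takes 0.05 s, during which the arm holds its last target. There are 200 camera calls.

TASK

On the filter changer by the balance, turn the turntable by one of its handles until the loaded cassette (the one with the round steel filter ring on top) clicks into place in the open gap at the front. Then pinch its two side catches together, lift it level straight out of its dock and hold it up about 10 cm above the turntable: finish while still holding it by the pinched catches. Leave the empty carrier docked and do not disturb the other things on the bench.

Things in the scene. Friction and masses are not known exactly. Their poses are not given: they have to be found in the camera images.
- changer: Cassette changer, fixed: cream plinth 310 x 360 x 25 mm under a round aluminium turntable 276 mm across, whose top face is 50 mm above the bench. Origin: on the turntable's axis at bench height; z up, x from the open front (towards the robot) to the back, y to the left seen from the robot. Docks at x = -80 (front gap), y = +80, y = -80 and x = +80 mm. A spring pawl on the back rim clicks each quarter turn.
- bar_mid (a point): Middle of the top of the aluminium guard bar, 108 mm above the bench on the turntable's axis. The bar is 8 mm wide, 10 mm thick, runs along the changer's y over the turntable and stands on posts (24 x 14 mm) at y = +-163 mm. It keeps what is in the two side docks from being lifted out; only the front dock is free above for unloading.
- turret (a joint): Turntable angle, rad: 0 at the start (clicked in), positive anticlockwise from above, stops at +-1.66. Detents at 0 and +-1.571: leaving one takes about 4 N at a handle; between them it turns lightly and stays where left; within about 0.04 rad of one the pawl pulls it in. +1.571 brings the dock at the changer's +y side to the front gap, -1.571 the dock at its -y side.
- handle_left (a point): Top centre of one of the turntable's two upright handles: black round grip 16 mm across, from 68 to 92 mm above the bench, on a 10 mm stem. It turns with the table, 124 mm from the axis: at angle 0 it is at x = -88, y = +88 mm in the changer's frame, after +1.571 at x = -88, y = -88 mm.
- handle_right (a point): Top centre of the other handle, alike; at turntable angle 0 at x = -88, y = -88 mm in the changer's frame, after -1.571 at x = -88, y = +88 mm.
- gap (a point): Middle of the front, open dock place, fixed to the changer at x = -80, y = 0 mm, 50 mm above the bench (on the turntable's face). The dock there is empty at the start.
- cassette: The loaded filter cassette: grey frame 56 (its x) x 34 (its y) x 12 mm, a round steel filter ring 31 mm across and 8 mm high on top, black upright catches on its two y sides; 0.13 to 0.21 kg. Origin: centre of its underside, z up. Starts in the dock at the changer's +y or -y side under the guard bar, x radial (half a turn looks the same); in the front gap its y lies along the changer's y.
- pinch (a point): Point midway between the cassette's two catches, 27 mm above its underside. Each catch is an upright plate 22 mm wide (along the cassette's x), 4 mm thick, up to 38 mm above the underside; outer faces 56 mm apart at rest, 44 mm fully pinched. Grip them 14 to 38 mm above the underside: below that the dock's walls (13 mm tall, out to 40 mm along y) stand close.
- catch_a (a joint): Inward travel of the catch on the cassette's +y side, m: 0 out, 0.006 fully in (hard stop); spring 1.4 N at rest, 3.5 N fully in. A lug at its foot hooks 3 mm under the dock's lip; the cassette comes out only with both catches in by 4 mm or more. In the dock it has about 1.2 mm of play sideways.
- catch_b (a joint): The same for the catch on the cassette's -y side.
- empty_carrier: The empty carrier: same frame and catches, but no ring on top, only an open round recess 24 mm across. It sits in the dock on the other side, turns with the table and stays docked. Origin: centre of its underside.
- weight_big: Bystander: brass weight with knob, 28 mm across, 45 mm tall, standing on a front corner of the changer's plinth. Origin: centre of its underside.
- weight_small: Bystander: brass weight with knob, 22 mm across, 34 mm tall, on the other front corner of the plinth. Origin: centre of its underside.
- weigh_jar: Bystander: closed glass jar, 48 mm across, 60 mm tall, beside the changer. Origin: centre of its underside.
- beaker: Bystander: open glass beaker, 68 mm across, 85 mm tall, beside the changer. Origin: centre of its underside.
- petri: Bystander: closed clear dish, 92 mm across, 18 mm tall, beside the changer. Origin: centre of its underside.
- reagent: Bystander: amber bottle, 60 mm across, 110 mm tall, beside the changer. Origin: centre of its underside.
- forceps: Bystander: steel forceps lying flat, 130 mm long, 12 mm high, on the bench on the robot's right. Origin: centre of its underside.
There are look-alikes about, which are no part of the job. Leave any green look-alike of the empty_carrier alone.

How it is judged (in metres and radians):
On the way:
1. the loaded cassette, still docked, is clicked into the front gap ((value of joint turret between 1.5308 and 1.6108 rad or value of joint turret between -1.6108 and -1.5308 rad) and horizontal distance between cassette and gap below 0.012 m and z of cassette in the frame of changer below 0.056 m and velocity of joint turret between -0.1 and 0.1 rad/s), for 0.2 s.
At the end, for the whole second after the job is handed in: The loaded cassette is held still by the fingers alone, underside 70 mm or more above the turntable, level within 0.2 rad, both catches pinched over 4 mm, clear of the changer; turntable a quarter turn from its start (within 0.04 rad); empty carrier still docked (z of cassette in the frame of changer above 0.12 m and value of joint each of catch_a, catch_b above 0.004 m and angle between cassette's own z axis and vertical below 0.2 rad and contact force between the fingers and cassette above 2 N and contact force between cassette and changer below 0.05 N and linear speed of cassette below 0.03 m/s and (value of joint turret between 1.5308 and 1.6108 rad or value of joint turret between -1.6108 and -1.5308 rad) and z of empty_carrier in the frame of changer below 0.056 m); the arm keeps its last pose, push and grip.
It fails at once if the empty carrier is lifted out of its dock (z of empty_carrier in the frame of changer above 0.065 m).
It fails at once if a bystander is shifted by more than 30 mm or knocked over (distance of any of weight_big, weight_small, weigh_jar, beaker, petri, reagent, forceps from where it was at the start of the episode above 0.03 m or angle between any of weight_big, weight_small, weigh_jar, beaker, petri, reagent, forceps's own z axis and vertical above 0.7 rad).
It also fails if it takes over 48 s, if anything falls off the work surface, if the arm or the gripper's body presses on something with over 40 N, if the wrist force passes 120 N, or if a joint passes its speed limit or range.

## Working session

There is one attempt and no reset: what is moved stays moved. The work goes in short steps, Python scripts to look and compute and a tool call to move; the robot and the scene stay as the last step left them, time stands still between calls to the robot, and variables do not carry over. Pictures are saved under pics/ and viewed, about 8 in all and at most 12, crops included, and the job is handed in when it is done.

Besides the shell and the picture viewer there is one more tool, called after "Call:" by a JSON object that holds its "method" and its "body". drive_tool: Moves the arm, as the interface text tells. Its arguments: {"type":"object","properties":{"moves":{"type":"array"},"force":{"type":"number"}},"required":["moves"]}

```bash
mkdir -p pics
cat > h.py <<'E'
import numpy as np, cv2
from scipy.spatial.transform import Rotation as R
from cell import read_state, cams, bot, nets
def ray(cam,px,z,m=None):
    m=m or cams.camera_model(cam); P=np.array(m["pose"]); K=np.array(m["K"])
    d=P[:3,:3]@np.linalg.solve(K,[px[0],px[1],1]); o=P[:3,3]
    return o+d*(z-o[2])/d[2]
def proj(cam,p):
    m=cams.camera_model(cam); P=np.array(m["pose"]); q=np.array(m["K"])@(P[:3,:3].T@(np.array(p)-P[:3,3])); return q[:2]/q[2]
E
python3 - <<'E'
from h import *
a=cams.get_image("top");b=cams.get_image("side")
cv2.imwrite("pics/top.png",cv2.resize(a,(800,600)));cv2.imwrite("pics/side.png",cv2.resize(b,(800,600)))
print(read_state())
Z=dict(bar_mid=108,handle_left=92,handle_right=92,gap=50,cassette=50,pinch=77,empty_carrier=50,weight_big=25,weight_small=25,weigh_jar=0,beaker=0,petri=0,reagent=0,forceps=0,changer=0)
for n,z in Z.items():
    for c in("top","side"):
        for d in nets.tip_of(n,c)[:3]: print(n,c,round(d["confidence"],2),np.round(d["centre"]),np.round(ray(c,d["centre"],z)[:2]))
E
```

```text
{'clock': 0.1, 'qpos': array([ 1.12179984,  0.5219481 , -0.03636376,  1.59991554,  0.02121207,
        1.02109357, -0.11278817]), 'joint_vel': array([ 4.90577508e-05, -1.11307972e-04,  2.73392091e-04, -1.59821216e-03,
        1.00577674e-05,  6.96172365e-04,  5.41707478e-04]), 'effort': array([ 3.53987001e-03, -9.28489137e+01,  1.98336214e+00, -3.70535481e+01,
        1.80846371e-02,  5.36916079e-03,  9.45974512e-05]), 'position': array([ 231.00878188, -580.43657147,  230.79950804]), 'ee_rot': array([-2.49744308e-04,  8.27598194e-01, -5.61320755e-01, -4.21131146e-04]), 'force': array([ 0.44283469, -0.0078753 ,  0.03165183]), 'torque': array([-0.00054681,  0.00599583, -0.01336648]), 'opening': 85.1100083120498}
bar_mid top 0.93 [240. 186.] [597.  -3.]
bar_mid side 0.81 [255. 189.] [603.  -9.]
bar_mid side 0.44 [327. 203.] [412. -87.]
bar_mid side 0.38 [253. 227.] [531.  98.]
handle_left top 0.19 [219. 184.] [604.  56.]
handle_right top 0.81 [271. 221.] [501. -85.]
handle_right top 0.17 [217. 181.] [614.  62.]
handle_right side 0.91 [300. 193.] [500. -82.]
handle_right side 0.73 [246. 
[... 571 characters left out ...]
425.]
weight_big side 0.4 [248. 264.] [502. 159.]
weight_small top 0.38 [288. 240.] [ 447. -137.]
weight_small top 0.19 [315. 228.] [ 482. -216.]
weight_small side 0.52 [325. 202.] [ 447. -145.]
weigh_jar top 0.63 [165. 202.] [563. 227.]
weigh_jar side 0.92 [218. 275.] [556. 225.]
beaker top 0.67 [320. 227.] [ 482. -232.]
beaker side 0.69 [331. 184.] [ 478. -233.]
petri top 0.61 [159. 166.] [672. 246.]
petri side 0.77 [185. 262.] [658. 250.]
reagent top 0.94 [329. 196.] [ 575. -262.]
reagent side 0.92 [309. 160.] [ 587. -274.]
forceps top 0.48 [184. 224.] [497. 170.]
forceps side 0.61 [390. 162.] [ 372. -425.]
changer top 0.56 [247. 189.] [599. -19.]
changer side 0.95 [255. 212.] [602.  -2.]
```

Run:
```python
import cv2
a=cv2.imread("pics/top.png");b=cv2.imread("pics/side.png")
A=a[int(80*1.5625):int(290*1.5625),int(130*1.5625):int(360*1.5625)]
B=b[int(140*1.5625):int(300*1.5625),int(150*1.5625):int(360*1.5625)]
cv2.imwrite("pics/tc.png",cv2.resize(A,(656,599),interpolation=2));cv2.imwrite("pics/sc.png",cv2.resize(B,(787,600),interpolation=2))
```

```text
(no output)
```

View pics/tc.png

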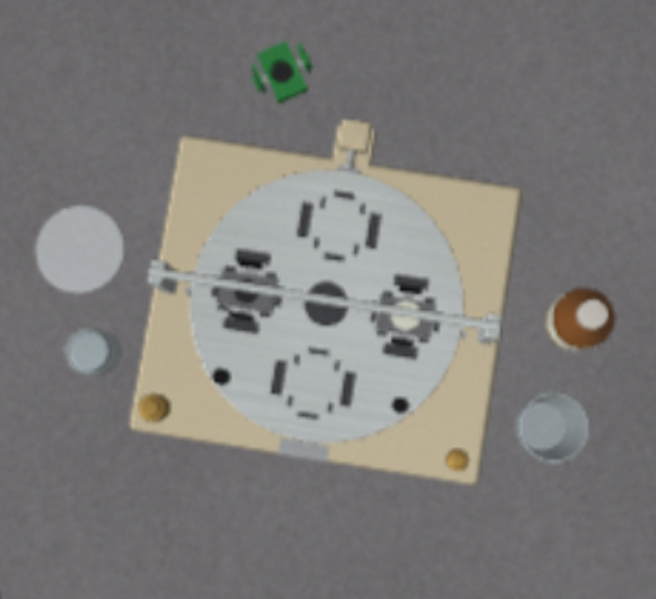

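View pics/sc.png

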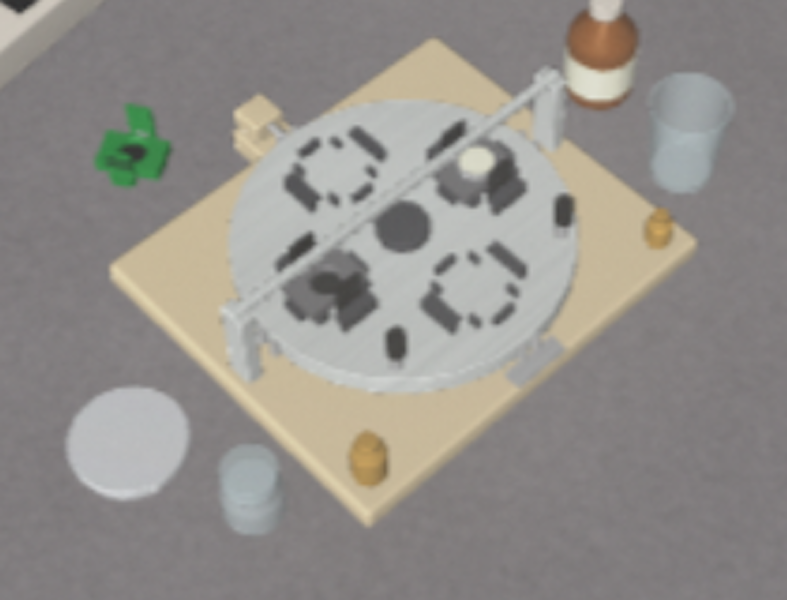

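The loaded cassette is on the right: light steel ring at top crop (405,315), which is the changer's -y side. The carrier on the left, at (245,290), has only a dark recess, so it is the empty one. The green look-alike at (282,72) is off the changer. The turret therefore goes to -1.571, using handle_right at (400,405).

Run:
```python
from h import *
s=656/230
def T(c):return (130+c[0]/s,80+c[1]/s)
for n,c,z in [("hl",(222,375),92),("hr",(400,404),92),("postL",(160,272),108),("postR",(492,327),108),("ring",(406,316),70)]:
    print(n,np.round(ray("top",T(c),z),1))
# side crop handles
k=787/210
for n,c,z in [("hl",(396,330),92),("hr",(565,198),92)]: print(n,np.round(ray("side",(150+c[0]/k,140+c[1]/k),z),1))
m=cams.camera_model("wrist");P=np.array(m["pose"]);s_=read_state();q=s_["ee_rot"]
r=R.from_quat([q[1],q[2],q[3],q[0]]);print(r.as_matrix().round(3));print((r.inv().apply(P[:3,3]-s_["position"])).round(1),(r.inv().as_matrix()@P[:3,:3]).round(2),m["K"])
```

```text
hl [529.7  87.1  92. ]
hr [500.  -83.3  92. ]
postL [627.9 144.4 108. ]
postR [ 571.8 -171.3  108. ]
ring [586.3 -91.1  70. ]
hl [528.2  88.3  92. ]
hr [497.8 -84.7  92. ]
[[ 0.37  -0.929 -0.   ]
 [-0.929 -0.37   0.   ]
 [-0.     0.    -1.   ]]
[  -0.4  -80.5 -142.8] [[ 1.   -0.   -0.  ]
 [ 0.    0.95  0.31]
 [ 0.   -0.31  0.95]] [[272.49536883   0.         251.80966769]
 [  0.         272.49536883 192.60723534]
 [  0.           0.           1.        ]]
```

Call:
{"method": "drive_tool", "body": {"moves": [{"rot": [0, 0, 10.57], "slide": [0, 0, 0], "jaw": 0.5}, {"rot": [0, 0, 10.57], "slide": [0, 0, 0], "jaw": 0.5}, {"rot": [0, 0, 10.57], "slide": [0, 0, 0], "jaw": 0.5}, {"rot": [0, 0, 0], "slide": [-0.0575, -0.0191, 0], "jaw": 0.5}, {"rot": [0, 0, 0], "slide": [-0.0575, -0.0191, 0], "jaw": 0.5}, {"rot": [0, 0, 0], "slide": [-0.0575, -0.0191, 0], "jaw": 0.5}, {"rot": [0, 0, 0], "slide": [-0.0575, -0.0191, 0], "jaw": 0.5}, {"rot": [0, 0, 0], "slide": [-0.0575, -0.0191, 0], "jaw": 0.5}, {"rot": [0, 0, 0], "slide": [-0.0575, -0.0191, 0], "jaw": 0.5}, {"rot": [0, 0, 0], "slide": [-0.0575, -0.0191, 0], "jaw": 0.5}], "force": 30}}

```text
clock: 2.85
position: [433.5, -205.8, 231.6]
ee_rot: [0.0, -0.643, 0.766, -0.0]
force: [1.1, -1.4, 1.0]
opening: 42.7
```

Call:
{"method": "drive_tool", "body": {"moves": [{"rot": [0, 0, 0], "slide": [-0.0445, -0.015, 0], "jaw": 0.5}, {"rot": [0, 0, 0], "slide": [-0.0445, -0.015, 0], "jaw": 0.5}, {"rot": [0, 0, 0], "slide": [-0.0435, -0.0143, 0], "jaw": 0.5}, {"rot": [0, 0, 0], "slide": [0, 0, 0.03], "jaw": 0.5}, {"rot": [0, 0, 0], "slide": [0, 0, 0.03], "jaw": 0.5}, {"rot": [0, 0, 0], "slide": [0, 0, 0], "jaw": 0.5}, {"rot": [0, 0, 0], "slide": [0, 0, 0], "jaw": 0.5}, {"rot": [0, 0, 0], "slide": [0, 0, 0], "jaw": 0.5}, {"rot": [0, 0, 0], "slide": [0, 0, 0], "jaw": 0.5}, {"rot": [0, 0, 0], "slide": [0, 0, 0], "jaw": 0.5}]}}

```text
clock: 4.1
position: [499.5, -84.9, 171.7]
ee_rot: [0.0, -0.643, 0.766, -0.0]
force: [-0.2, 0.1, -0.0]
opening: 42.8
```

Run:
```python
from h import *
s=read_state();print(s["clock"],s["position"],s["opening"],s["qpos"].round(2),s["ee_rot"])
a=cams.get_image("wrist");m=cams.camera_model("wrist")
print([ (round(d["confidence"],2),np.round(d["centre"]),np.round(ray("wrist",d["centre"],92,m),1)) for d in nets.tip_of("handle_right","wrist")])
for z,p in((92,(499,-84,92)),(108,(600.5,-13.4,108))): print(proj("wrist",p))
cv2.imwrite("pics/w1.png",a)
```

```text
4.1 [499.48233605 -84.85211698 171.65868474] 42.796614105985924 [ 0.12  0.42 -0.09  1.96  0.05  0.76 -1.74] [ 1.83319760e-04 -6.42674646e-01  7.66139171e-01 -1.92973555e-04]
[(0.73, array([249., 199.]), array([500.8, -82. ,  92. ]))]
[251.5897156  200.89409566]
[128.88735119  92.7311544 ]
```

View pics/w1.png

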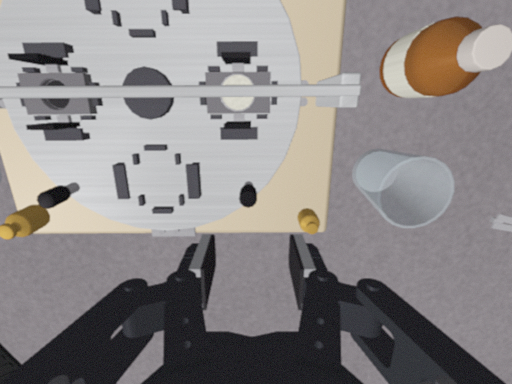

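Call:
{"method": "drive_tool", "body": {"moves": [{"rot": [0, 0, 0], "slide": [-0.0012, 0, 0.035], "jaw": 0.5}, {"rot": [0, 0, 0], "slide": [0, 0, 0.035], "jaw": 0.5}, {"rot": [0, 0, 0], "slide": [0, 0, 0.035], "jaw": 0.5}, {"rot": [0, 0, 0], "slide": [0, 0, 0], "jaw": 0.5}, {"rot": [0, 0, 0], "slide": [0, 0, 0], "jaw": 0.1}, {"rot": [0, 0, 0], "slide": [0, 0, 0], "jaw": 0.1}, {"rot": [0, 0, 0], "slide": [0, 0, 0], "jaw": 0.1}, {"rot": [0, 0, 0], "slide": [0, 0, 0], "jaw": 0.1}, {"rot": [0, 0, 0], "slide": [0, 0, 0], "jaw": 0.1}, {"rot": [0, 0, 0], "slide": [0, 0, 0], "jaw": 0.1}], "force": 30}}

```text
clock: 5.45
position: [501.0, -81.9, 67.9]
ee_rot: [0.002, -0.643, 0.766, -0.0]
force: [1.9, 11.6, -1.0]
opening: 14.9
```

Call:
{"method": "drive_tool", "body": {"moves": [{"rot": [0, 0, 0], "slide": [-0.0149, 0.0126, 0], "jaw": 0.1}, {"rot": [0, 0, 0], "slide": [-0.0166, 0.0102, 0], "jaw": 0.1}, {"rot": [0, 0, 0], "slide": [-0.0181, 0.0075, 0], "jaw": 0.1}, {"rot": [0, 0, 0], "slide": [-0.0189, 0.0046, 0], "jaw": 0.1}, {"rot": [0, 0, 0], "slide": [-0.0195, 0.0015, 0], "jaw": 0.1}, {"rot": [0, 0, 0], "slide": [-0.0195, -0.0015, 0], "jaw": 0.1}, {"rot": [0, 0, 0], "slide": [-0.0189, -0.0046, 0], "jaw": 0.1}, {"rot": [0, 0, 0], "slide": [-0.0181, -0.0075, 0], "jaw": 0.1}, {"rot": [0, 0, 0], "slide": [-0.0166, -0.0102, 0], "jaw": 0.1}, {"rot": [0, 0, 0], "slide": [-0.0149, -0.0126, 0], "jaw": 0.1}]}}

```text
clock: 6.7
position: [529.7, 88.3, 66.9]
ee_rot: [-0.002, -0.642, 0.766, -0.0]
force: [-2.7, -8.0, 8.0]
opening: 14.8
```

Call:
{"method": "drive_tool", "body": {"moves": [{"rot": [0, 0, 0], "slide": [0, 0, 0], "jaw": 0.1}, {"rot": [0, 0, 0], "slide": [0, 0, 0], "jaw": 0.1}, {"rot": [0, 0, 0], "slide": [0, 0, 0], "jaw": 0.1}, {"rot": [0, 0, 0], "slide": [0, 0, 0], "jaw": 0.5}, {"rot": [0, 0, 0], "slide": [0, 0, 0], "jaw": 0.5}, {"rot": [0, 0, 0], "slide": [0, 0, 0], "jaw": 0.5}, {"rot": [0, 0, 0], "slide": [0, 0, 0], "jaw": 0.5}, {"rot": [0, 0, 0], "slide": [0, 0, -0.05], "jaw": 0.5}, {"rot": [0, 0, 0], "slide": [0, 0, -0.05], "jaw": 0.5}, {"rot": [0, 0, 0], "slide": [0, 0, 0], "jaw": 0.5}]}}

```text
clock: 7.95
position: [531.9, 90.0, 169.7]
ee_rot: [0.003, -0.643, 0.766, -0.001]
force: [-0.2, 0.3, -0.9]
opening: 42.5
```

Run:
```python
from h import *
s=read_state();print(s["clock"],s["position"],s["opening"])
a=cams.get_image("top");b=cams.get_image("wrist");m=cams.camera_model("wrist")
for n,z in(("handle_right",92),("handle_left",92),("cassette",50),("pinch",77),("bar_mid",108)):
  for c in("top","wrist"):
    print(n,c,[(round(d["confidence"],2),np.round(ray(c,d["centre"],z,m if c=="wrist" else None)[:2],1)) for d in nets.tip_of(n,c)[:3]])
A=cv2.resize(a[120:290,150:340],(400,358),interpolation=2)
b2=cv2.resize(b,(400,300)); out=np.zeros((358,800,3),np.uint8);out[:,:400]=A;out[:300,400:]=b2
cv2.imwrite("pics/c2.png",out);cv2.imwrite("pics/w2raw.png",b)
```

```text
7.95 [531.85732868  90.00778895 169.73850811] 42.51811665037637
handle_right top [(0.88, array([523.9,  91.1]))]
handle_right wrist [(0.69, array([529.5,  93.6]))]
handle_left top [(0.61, array([696.3,  58.5]))]
handle_left wrist []
cassette top []
cassette wrist [(0.85, array([521.5,   6.2])), (0.32, array([514.1,  -3.9]))]
pinch top [(0.66, array([510.3,   3.5])), (0.52, array([ 479.5, -214.7]))]
pinch wrist [(0.88, array([521.3,   3.3]))]
bar_mid top [(0.77, array([602.1,  -6.2])), (0.35, array([671.6, -26.4])), (0.29, array([526.7,  86.1]))]
bar_mid wrist [(0.61, array([602.2,  -8.8]))]
```

View pics/c2.png

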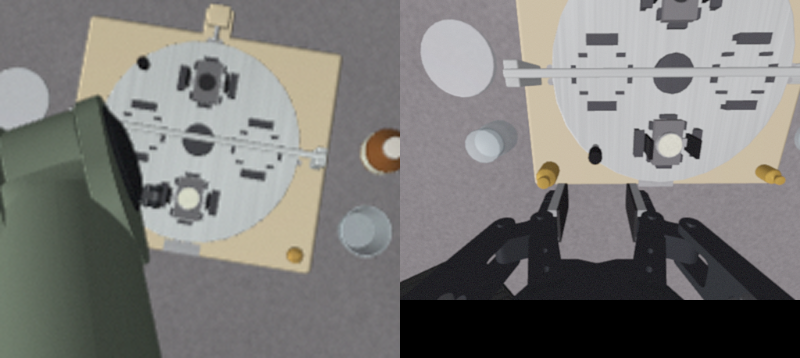

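Call:
{"method": "drive_tool", "body": {"moves": [{"rot": [0, 0, 0], "slide": [0.029, -0.0016, 0], "jaw": 1}, {"rot": [0, 0, 0], "slide": [0.029, -0.0016, 0], "jaw": 1}, {"rot": [0, 0, 0], "slide": [0.029, -0.0016, 0], "jaw": 1}, {"rot": [0, 0, 0], "slide": [0, 0, 0.02], "jaw": 1}, {"rot": [0, 0, 0], "slide": [0, 0, 0.01], "jaw": 1}, {"rot": [0, 0, 0], "slide": [0, 0, 0], "jaw": 1}, {"rot": [0, 0, 0], "slide": [0, 0, 0], "jaw": 1}, {"rot": [0, 0, 0], "slide": [0, 0, 0], "jaw": 1}, {"rot": [0, 0, 0], "slide": [0, 0, 0], "jaw": 1}, {"rot": [0, 0, 0], "slide": [0, 0, 0], "jaw": 1}]}}

```text
clock: 9.8
position: [519.8, 3.2, 136.5]
ee_rot: [0.0, -0.643, 0.766, -0.0]
force: [-0.5, -0.6, 0.8]
opening: 85.1
```

Run:
```python
from h import *
s=read_state();print(s["clock"],s["position"],s["opening"])
b=cams.get_image("wrist");m=cams.camera_model("wrist")
for n,z in(("handle_right",92),("handle_left",92),("cassette",50),("pinch",77),("bar_mid",108),("catch_a",88)):
    print(n,[(round(d["confidence"],2),np.round(d["centre"]),np.round(ray("wrist",d["centre"],z,m)[:2],1)) for d in nets.tip_of(n,"wrist")[:3]])
cv2.imwrite("pics/w3.png",cv2.resize(b,(800,600),interpolation=2))
```

```text
9.8 [519.82548569   3.24159288 136.46181925] 85.13590138122957
handle_right [(0.79, array([133., 222.]), array([530.8,  92. ]))]
handle_left []
cassette [(0.73, array([253., 195.]), array([521.8,   2.5]))]
pinch [(0.6, array([254., 205.]), array([523. ,   1.8])), (0.49, array([100., 231.]), array([522.2, 130.1]))]
bar_mid [(0.9, array([251.,  95.]), array([603.5, -10.6]))]Traceback (most recent call last):
  File "<stdin>", line 5, in <module>
ValueError: it knows: bar_mid, beaker, cassette, changer, empty_carrier, forceps, gap, handle_left, handle_right, petri, pinch, reagent, weigh_jar, weight_big, weight_small
```

Run:
```python
from h import *
b=cams.get_image("wrist")
for p in((523,1.8,88),): print(proj("wrist",p)*1.5625)
cv2.imwrite("pics/w3.png",cv2.resize(b,(800,600),interpolation=2))
```

```text
[396.22818363 328.19566239]
```

View pics/w3.png

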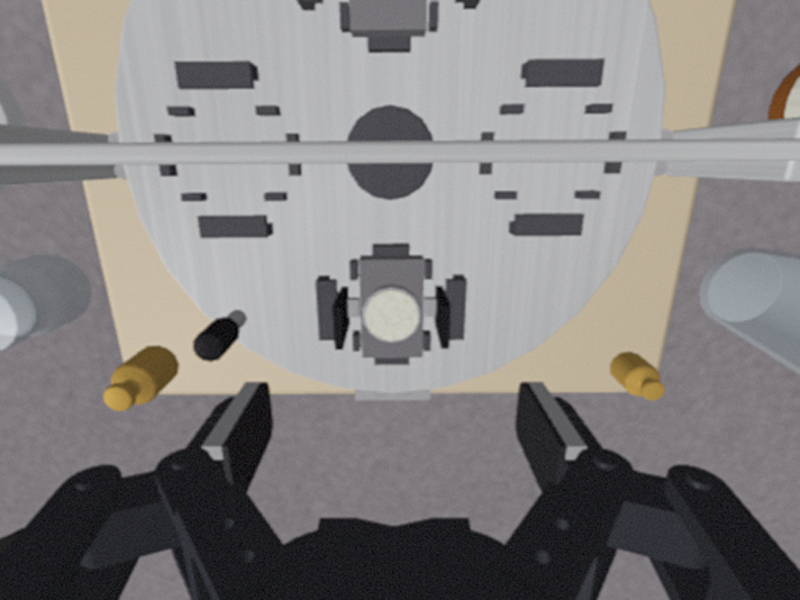

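Run:
```python
from h import *
s=read_state();t=s["position"];print(t)
u=np.array([np.cos(np.radians(-10)),np.sin(np.radians(-10))]);v=np.array([-u[1],u[0]])
for n,p,z in(("ring",(391,315),70),("catL",(342,318),88),("catR",(443,318),88),("gap slots",(391,305),62),("finger",(394,400),136)):
    w=ray("wrist",np.array(p)/1.5625,z);d=(w-t)[:2];print(n,w.round(1),"x' %.1f y' %.1f"%(d@u,d@v))
```

```text
[519.76453898   3.23381497 136.29404914]
ring [523.6   4.4  70. ] x' 3.6 y' 1.8
catL [532.7  26.5  88. ] x' 8.7 y' 25.1
catR [524.3 -21.2  88. ] x' 8.7 y' -23.2
gap slots [526.4   3.9  62. ] x' 6.4 y' 1.8
finger [513.1   4.7 136. ] x' -6.9 y' 0.3
```

Call:
{"method": "drive_tool", "body": {"moves": [{"rot": [0, 0, 0], "slide": [-0.001, -0.0025, 0], "jaw": 1}, {"rot": [0, 0, 0], "slide": [0, 0, 0.025], "jaw": 1}, {"rot": [0, 0, 0], "slide": [0, 0, 0.025], "jaw": 1}, {"rot": [0, 0, 0], "slide": [0, 0, 0.015], "jaw": 1}, {"rot": [0, 0, 0], "slide": [0, 0, 0.01], "jaw": 1}, {"rot": [0, 0, 0], "slide": [0, 0, 0], "jaw": 1}, {"rot": [0, 0, 0], "slide": [0, 0, 0], "jaw": 1}, {"rot": [0, 0, 0], "slide": [0, 0, 0], "jaw": 1}, {"rot": [0, 0, 0], "slide": [0, 0, 0], "jaw": 1}, {"rot": [0, 0, 0], "slide": [0, 0, 0], "jaw": 1}], "force": 40}}

```text
clock: 11.4
position: [522.5, 3.8, 61.5]
ee_rot: [0.0, -0.643, 0.766, -0.0]
force: [-0.5, -0.5, 0.2]
opening: 85.4
```

Run:
```python
from h import *
s=read_state();print(s["clock"],s["position"],s["force"])
b=cams.get_image("side")
c=b[170:265,215:325]
w=cams.get_image("wrist")
out=np.zeros((400,800,3),np.uint8);out[:346,:400]=cv2.resize(c,(400,346),interpolation=2);out[:300,400:]=cv2.resize(w,(400,300))
cv2.imwrite("pics/c4.png",out)
```

```text
11.4 [522.51193109   3.78296371  61.50445642] [-0.53970808 -0.49770168  0.23584482]
```

View pics/c4.png

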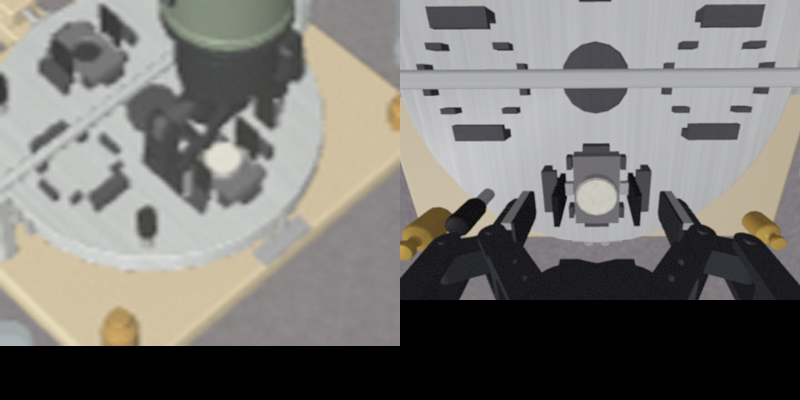

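Run:
```python
from h import *
t=read_state()["position"]
u=np.array([np.cos(np.radians(-10)),np.sin(np.radians(-10))]);v=np.array([-u[1],u[0]])
for n,a,b,z in(("tip+11",11,42.5,74.5),("tip-11",-11,42.5,74.5),("pad+11",11,42.5,96),("pad-11",-11,42.5,96),("catch top+11",11,26,88),("catch top-11",-11,26,88),("catch bot+11",11,26,63),("ring",0,0,70)):
    p=np.r_[t[:2]+a*u+b*v,z];print(n,(proj("wrist",p)*.78125+[400,0]).round())
b=cams.get_image("wrist")
cv2.imwrite("pics/w5.png",cv2.resize(b[200:320,120:380],(780,360),interpolation=2))
```

```text
tip+11 [535. 188.]
tip-11 [538. 215.]
pad+11 [525. 205.]
pad-11 [529. 236.]
catch top+11 [556. 198.]
catch top-11 [558. 228.]
catch bot+11 [562. 180.]
ring [597. 198.]
```

View pics/w5.png

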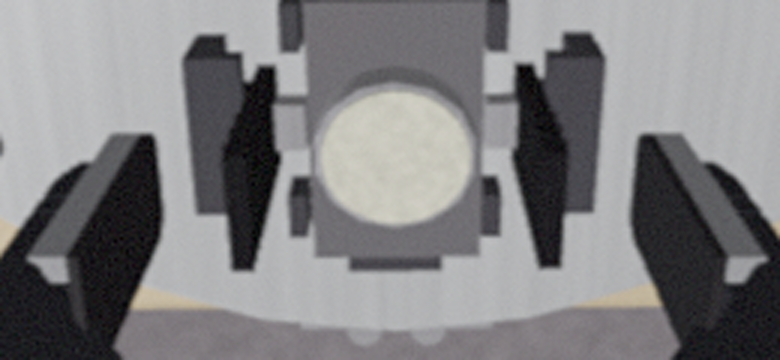

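Pads and catches line up: the ring is at crop (396,157), as predicted, and the catches at (250,170) and (540,170) sit between the pads. Next I pinch.

Call:
{"method": "drive_tool", "body": {"moves": [{"rot": [0, 0, 0], "slide": [0, -0.001, 0], "jaw": 0.6}, {"rot": [0, 0, 0], "slide": [0, 0, 0], "jaw": 0.45}, {"rot": [0, 0, 0], "slide": [0, 0, 0], "jaw": 0.45}, {"rot": [0, 0, 0], "slide": [0, 0, 0], "jaw": 0.45}, {"rot": [0, 0, 0], "slide": [0, 0, 0], "jaw": 0.45}, {"rot": [0, 0, 0], "slide": [0, 0, 0], "jaw": 0.45}, {"rot": [0, 0, 0], "slide": [0, 0, 0], "jaw": 0.45}, {"rot": [0, 0, 0], "slide": [0, 0, 0], "jaw": 0.45}, {"rot": [0, 0, 0], "slide": [0, 0, 0], "jaw": 0.45}, {"rot": [0, 0, 0], "slide": [0, 0, 0], "jaw": 0.45}], "force": 40}}

```text
clock: 12.8
position: [523.6, 3.8, 61.8]
ee_rot: [0.0, -0.643, 0.766, -0.0]
force: [-2.8, 0.8, 11.2]
opening: 41.7
```

Call:
{"method": "drive_tool", "body": {"moves": [{"rot": [0, 0, 0], "slide": [0, 0, -0.003], "jaw": 0.42}, {"rot": [0, 0, 0], "slide": [0, 0, -0.003], "jaw": 0.42}, {"rot": [0, 0, 0], "slide": [0, 0, -0.003], "jaw": 0.42}, {"rot": [0, 0, 0], "slide": [0, 0, -0.003], "jaw": 0.42}, {"rot": [0, 0, 0], "slide": [0, 0, -0.003], "jaw": 0.42}, {"rot": [0, 0, 0], "slide": [0, 0, -0.003], "jaw": 0.42}, {"rot": [0, 0, 0], "slide": [0, 0, -0.003], "jaw": 0.42}, {"rot": [0, 0, 0], "slide": [0, 0, -0.003], "jaw": 0.42}, {"rot": [0, 0, 0], "slide": [0, 0, 0], "jaw": 0.42}, {"rot": [0, 0, 0], "slide": [0, 0, 0], "jaw": 0.42}]}}

```text
clock: 14.05
position: [523.4, 3.6, 85.3]
ee_rot: [-0.0, -0.643, 0.766, 0.0]
force: [0.7, 0.1, -2.3]
opening: 40.9
```

Call:
{"method": "drive_tool", "body": {"moves": [{"rot": [0, 0, 0], "slide": [0, 0, -0.01], "jaw": 0.42}, {"rot": [0, 0, 0], "slide": [0, 0, -0.01], "jaw": 0.42}, {"rot": [0, 0, 0], "slide": [0, 0, -0.015], "jaw": 0.42}, {"rot": [0, 0, 0], "slide": [0, 0, -0.015], "jaw": 0.42}, {"rot": [0, 0, 0], "slide": [0, 0, -0.015], "jaw": 0.42}, {"rot": [0, 0, 0], "slide": [0, 0, -0.013], "jaw": 0.42}, {"rot": [0, 0, 0], "slide": [0, 0, 0], "jaw": 0.42}, {"rot": [0, 0, 0], "slide": [0, 0, 0], "jaw": 0.42}, {"rot": [0, 0, 0], "slide": [0, 0, 0], "jaw": 0.42}, {"rot": [0, 0, 0], "slide": [0, 0, 0], "jaw": 0.42}]}}

```text
clock: 15.3
position: [523.2, 3.6, 162.9]
ee_rot: [-0.0, -0.643, 0.766, 0.0]
force: [0.1, -0.4, -0.8]
opening: 41.7
```

Run:
```python
from h import *
s=read_state();print(s["clock"],s["position"],s["force"],s["opening"],abs(s["joint_vel"]).max())
b=cams.get_image("side");w=cams.get_image("wrist")
out=np.zeros((400,800,3),np.uint8);out[:,:400]=cv2.resize(b[130:290,170:330],(400,400),interpolation=2);out[:300,400:]=cv2.resize(w,(400,300))
cv2.imwrite("pics/c6.png",out)
```

```text
15.3 [523.246734     3.59586708 162.92216695] [ 0.08229366 -0.40408699 -0.84585142] 41.65604799393313 0.002278106075457119
```

View pics/c6.png

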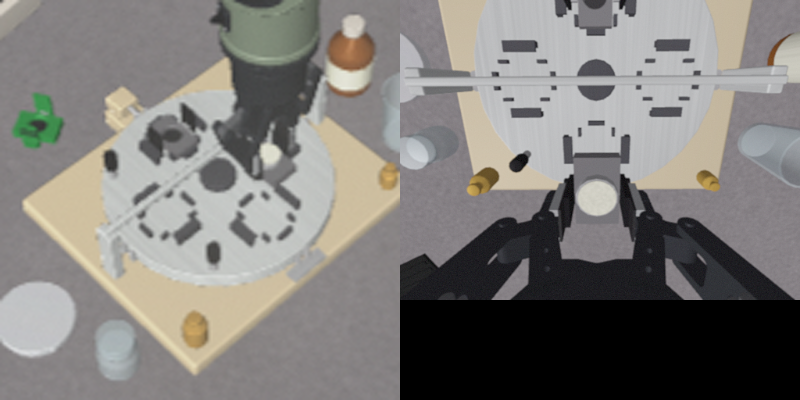

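```bash
python3 -c "
from h import *
print(bot.hand_in())"
```

```text
the job is handed in; nothing more can be done
None
```

I turned the turntable a quarter turn clockwise to -1.571 by gripping handle_right. That brought the loaded cassette (steel ring, right-hand side) into the front gap. I then pinched its two catches at 40 N, lifted it straight up about 101 mm, and handed the job in at about 15.4 s while still holding it.

**Last checks, in the final side and wrist pictures:**
- **Cassette:** it is level between the fingers. The ring sits at the same wrist pixel as in the check just before I pinched, so it did not slip.
- **Dock and carrier:** the front dock is empty and the empty carrier is still docked at the back.
- **Turntable:** seen after the turn and before the lift, the dock slots were parallel to the guard bar within about 0.01 rad. I did not measure the angle again after the lift, and the click itself was not read directly.
- **Bystanders:** all those visible in the pictures are upright and look to be where they started. The final view does not show the forceps or most of the beaker.

**Not fully in agreement:**
- The fingers read 41.7 mm against the nominal 44 mm for fully pinched catches. The 16 mm handle also read about 1 mm low, so I took this as pad compliance and the catches as fully in.
- The wrist force read -2.3 N just after the lift but only -0.8 N at the end. The pictures show the cassette still held.

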